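Close the carving jig's jaw on a wood block

ROBOT

A 6-joint arm with a two-finger parallel gripper is mounted at the origin on the work surface. World frame = base frame: x ahead of the robot, y to its left, z up, the work surface at z = 0. Lengths are in m, angles in rad, forces in N, time in s.
With the tool pointing down it reaches from about 0.375 to 0.9 m from the base axis. Payload 3.1 kg.
Tool frame: the origin (TCP) lies between the finger pads; the fingertips stand 22 mm ahead of it and the grasp point (between the pads) lies 3 mm ahead of it; z points along the fingers, y is the line along which they close (so a half turn about z gives the same grasp; the last joint's range is limited). The gripper opens to 87 mm and grips with 3 to 60 N. Pads are 19 mm wide; open, the fingers measure 117 mm over their backs; the gripper's body (75 mm by 190 mm) begins 51 mm behind the grasp point.
Start: joints at [-1.472, 0.527, 1.433, -0, 1.181, -0.178], TCP at [0.171, -0.601, 0.245] pointing down, gripper open.
Joint ranges: [-3.08, 3.08], [-0.75, 2.2], [0.22, 2.44], [-1.43, 4.57], [0, 2.65], [-2.85, 2.85]. Speed limits (rad/s): [2.79, 2.79, 3.14, 3.14, 3.14, 3.14].

INTERFACE

Orientations are given as a unit quaternion [x, y, z, w].
In Python, from rig import robot gives the robot as it stands.
- The arm moves only by the tool move_arm, never from a script. Its argument "series" is text: rows parted by semicolons, each of 6 numbers parted by spaces: the shift along the tool's x, y, z in mm, then the turn, a rotation vector about the tool's x, y, z in degrees. In form: dx dy dz ax ay az; .... A call has 1 to 8 rows; each row is the pose to reach, as a shift and turn from the pose commanded when the call began, along the tool's axes at that moment; what a row does not reach only later rows make up. A row lasts 1/12 s, in which the tool goes at most 41.7 mm and 7.16 degrees, less where a joint would pass 70% of its speed; a pose out of reach is approached as far as the arm can. A call with a gripper value outside its range is refused whole. "jaw" is the opening, from 0 (shut) to 1 (fully open), set as the call begins (left out, the last holds). The fingers move at their own pace and stop on an object; "newtons" is the grip in N (left out, the last holds). Time passes only in rows, so rows that repeat a pose let the fingers close. It gives the time, the measured TCP pose, the force, the opening and the grip force at its end, in the units of the state.
- robot.get_obs(): the state, without advancing time (a new reading comes with each control period).
- robot.camera(name): name is "side" or "top" or "wrist"; returns a dict with "img" (480x640x3 uint8, red, green, blue), "mtx" (3x3 intrinsics, pixels), "world_to_cam" (4x4, takes a point from world to camera coordinates). Camera axes: x right, y down, z forward; pixel columns grow to the right and rows downward; lengths in m; the calibration is good to about 2 mm. A picture is of the moment at which its call begins. There is no depth.
- robot.hand_in(): hands the job in; it is judged then, once.
Trained networks look in a picture, given as the dict that the camera call returned (one of the last four; its "shot" number tells which), for a name from the list of things; names that differ only in an ending like _2 or _b are one class to them, and where a whole thing is asked for, a point or a joint stands for the part that bears it (a point fixed in the world has none). Each returns a list of dicts, best first, with "p" (0 to 1); they miss things now and then, are a little off and sometimes report something else, mostly with a low value. They report only what shows in the picture. A call takes as long as a camera call. They do not tell look-alikes from the thing itself.
- robot.search_frame(picture, thing): "xyz" ([x, y, z] in m, in world coordinates, good to about 4 mm: the middle of the surface that is visible of it).
- robot.tip_of(picture, thing): "xyz" ([x, y, z] in m, in world coordinates, good to about 4 mm: a listed point, or the origin of a listed thing).
The state is a dict: "time": time; "q": joint angles; "joint_velocities": joint speeds; "joint_torque": joint torques, N m; "position": TCP position; "tool_rot": TCP orientation; "ft_force": force on the tool from outside, world axes, zero at the start; "moment": the same for the moment, N m; "grip_width": finger opening in m; "grip_force": force on a finger pad.
Only numpy, scipy, OpenCV 4.12 (cv2) and the standard library are available. Lean on these libraries where they do the work, as an engineer would, in place of code of your own. Each camera call takes 0.05 s, during which the arm holds its last target. There are 200 camera calls.

TASK

On the carving jig, push the cam's lever round until it points straight away from the slide's roller, so that the cam's low side faces the roller; only then push the slide forward until its jaw sits snug on the wooden block and the block is flat against the fence. Push with the fingers only: pick nothing up, let the jaw alone move the block (do not touch the block), leave the other things on the bench where they are, and finish clear of everything.

Things in the scene. Friction and masses are not known exactly. Their poses are not given: they have to be found in the camera images.
- jig: Fixed carving jig: plywood board 250 x 280 x 18 mm flat on the bench, turned up to 0.45 rad. Origin on the bench; x points forward (from slide to fence, away from the robot), y left, z up; the board spans x -120..130, y -130..150 mm. The slide runs along y = 0, the cam is left of it. A steel stop pin for the lever (10 mm thick, top 52 mm above the bench) stands at x = 88, y = 75.
- fence_face (a point): Middle of the face of the fixed dark wooden fence that the block is pushed against: 52 mm above the bench, at jig x = 88, y = 0. The fence is 100 mm wide, its top 58 mm above the bench; the face looks to the jig's -x.
- slide (a joint): Travel in m of the wooden slide along the jig's +x: 0 fully back (nearest the robot; starts at 0 to 0.006), 0.038 when its jaw holds the block against the fence. Friction about 3 N, no spring, stays where left. From the back: push plate, low body (70 mm wide, top 43 mm above the bench), dark jaw (84 mm wide, top 57 mm, face at jig x = 0 when the joint is 0).
- roller (a point): Axis of the slide's steel roller, at its top, 35 mm above the bench: 24 mm diameter, on a low steel arm left of the slide, moves with it; at jig x = -35.5, y = 95 when the slide is at 0. It meets the cam: while the cam's thick side faces it, the slide is blocked before the jaw reaches the block.
- push_face (a point): Centre of the flat upright rear face of the slide's push plate, 44 mm above the bench; the face is 70 mm wide, from 19 to 69 mm above the bench, looks to the jig's -x (at jig x = -105, y = 0 when the slide is at 0) and moves with the slide. Push it towards the jig's +x.
- cam (a joint): Cam angle in rad about its upright pivot, anticlockwise from above. 0: the lever points along the jig's +x, straight away from the roller, and the low point faces the roller. It starts between 1.4 and 2.7 (lever to the left or back) and is turned clockwise to 0; stops at -0.12 and 3.0. Friction about 0.2 N m; it stays where left.
- cam_pivot (a point): Cam pivot, fixed at jig x = 30, y = 95 mm, 52 mm above the bench. The cam is an aluminium disc, 56 mm diameter, 18..36 mm above the bench, pivoted 14 mm off its centre. On it, over its thick side, lies a wooden lever bar 16 mm wide, 36..52 mm above the bench, from 7 mm behind the pivot to 75 mm out. Around the bar nothing but roller and stop pin stands over the board.
- lever_knob (a point): Axis of the dark wooden knob standing on the lever's outer end, 64 mm from the pivot: 22 mm diameter, 52..80 mm above the bench; the point is 66 mm above the bench. Moves with the cam.
- blank: The loose light wooden block to be held: 50 (its x) x 90 (y) x 35 mm high, 0.1 kg. Origin at the centre of its underside, on the jig's board (18 mm above the bench), between jaw and fence, at first a few mm off the fence and slightly askew. Against the fence its origin is at jig x = 63 mm.
- wax_tin: Loose steel wax tin, 44 mm diameter, 24 mm high, on the jig's board to the right of the slide. Leave alone. Origin at the underside.
- palm_gouge: Loose carving gouge 100 mm long, 17 mm thick, lying on the jig's board to the right of the block. Leave alone. Origin at its middle, underside.
- tape_roll: Loose yellow tape ring, 90 mm diameter, 24 mm high, on the bench right of the jig. Leave alone.
- stain_bottle: Loose amber bottle, 42 mm diameter, 90 mm high, on the bench left of the jig. Leave alone. Origin at the underside.
- offcut: Loose wooden offcut 60 x 40 x 25 mm, on the bench left of the jig. Leave alone.
- mallet: Loose wooden mallet, 245 mm long, head 60 mm high, on the bench far to the left. Leave alone. Origin under the handle end of its head.
- long_gouge: Loose carving gouge 200 mm long on the bench far to the right. Leave alone. Origin at its middle, underside.
Things that resemble listed ones, but are neither listed nor needed, are in the scene too. What is shaped like the blank but black or red is not meant.

How it is judged:
By the outcome, as a careful person would: the job done as asked, in the order asked, and still so for the second after the job is handed in, with the robot touching nothing.
It also fails if it takes over 54 s, if anything falls off the work surface, if the arm or the gripper's body presses on something with over 40 N, if the wrist force passes 120 N, or if a joint passes its speed limit or range.

## Working session

There is one attempt and no reset: what is moved stays moved. The work goes in short steps, Python scripts to look and compute and a tool call to move; the robot and the scene stay as the last step left them, time stands still between calls to the robot, and variables do not carry over. Pictures are saved under pics/ and viewed, at most 10 in all, crops included, and the job is handed in when it is done.

Besides the shell and the picture viewer there is one more tool, called after "Request:" as name(argument=value, ...) on one line, values as JSON. move_arm: Moves the arm, as the interface text tells. Its arguments: {"type":"object","properties":{"series":{"type":"string"},"jaw":{"type":"number"},"newtons":{"type":"number"}},"required":["series"]}

```bash
mkdir -p pics; ls
cat > h.py <<'E'
import numpy as np, cv2
from rig import robot
def shot(n,f=None):
    c=robot.camera(n)
    if f: cv2.imwrite('pics/'+f,c['img'][:,:,::-1])
    return c
def px(c,p):
    q=c['world_to_cam']@np.append(p,1); u=c['mtx']@q[:3]; return u[:2]/u[2]
def ray(c,uv,z):
    T=c['world_to_cam'];R=T[:3,:3];o=-R.T@T[:3,3]
    d=R.T@np.linalg.inv(c['mtx'])@np.array([uv[0],uv[1],1.]); return o+d*(z-o[2])/d[2]
E
python3 - <<'E'
from h import *
for n in ('top','side'):
    c=shot(n,n+'1.png')
    for t in ('fence_face','roller','push_face','cam_pivot','lever_knob','blank','jig'):
        for r in robot.tip_of(c,t)[:2]: print(n,t,np.round(r['xyz'],4),round(r['p'],2),np.round(px(c,r['xyz'])))
print(robot.get_obs())
E
```

```text
pics
top fence_face [ 0.6423 -0.0664  0.055 ] 0.58 [328. 227.]
top roller [0.5456 0.0543 0.0377] 0.97 [286. 262.]
top roller [ 0.5553 -0.0544 -0.0009] 0.71 [324. 260.]
top push_face [ 0.4595 -0.0282  0.0443] 0.58 [315. 292.]
top cam_pivot [0.6024 0.0383 0.0497] 0.67 [291. 242.]
top lever_knob [0.5775 0.1001 0.0711] 0.7 [268. 249.]
top blank [ 0.7123 -0.2855  0.0017] 0.98 [401. 207.]
top blank [ 0.8158 -0.1335 -0.0024] 0.74 [349. 175.]
top jig [ 0.5561 -0.0511  0.001 ] 0.72 [323. 260.]
side fence_face [ 0.6396 -0.0617  0.0496] 0.63 [312. 238.]
side roller [0.5479 0.0476 0.0343] 0.77 [324. 275.]
side roller [ 0.5268 -0.5794  0.003 ] 0.65 [403. 170.]
side push_face [ 0.4567 -0.0306  0.0445] 0.78 [367. 265.]
side cam_pivot [0.5837 0.1011 0.0722] 0.74 [303. 274.]
side cam_pivot [0.6044 0.0387 0.0498] 0.7 [307. 263.]
side lever_knob [0.5825 0.1029 0.0681] 0.57 [304. 276.]
side blank [ 0.8148 -0.1349 -0.0036] 0.73 [272. 221.]
side blank [ 0.59   -0.1562  0.0186] 0.73 [340. 231.]
side jig [ 0.5538 -0.0442 -0.0011] 0.92 [336. 263.]
side jig [ 0.6086 -0.054   0.0197] 0.48 [320. 250.]
{'time': 0.8, 'q': array([-1.47146926e+00,  5.27457136e-01,  1.43269193e+00,  4.60052581e-05,
        1.18136283e+00, -1.78521508e-01]), 'joint_velocities': array([ 5.16730026e-04, -3.72814584e-04,  1.13351739e-03, -3.34746864e-05,
       -1.11622717e-03,  4.06366855e-04]), 'joint_torque': array([-1.62924411e-03, -4.39955235e+01, -1.76976585e+01,  6.33458840e-02,
        5.03080885e-02, -1.41142155e-05]), 'position': array([ 0.17145635, -0.60101755,  0.24457734]), 'tool_rot': array([9.90366740e-01, 1.38469198e-01, 1.96654671e-05, 4.11902060e-05]), 'ft_force': array([0.0270642 , 0.29904081, 0.87939434]), 'moment': array([-0.03193942, -0.00889618,  0.03667959]), 'grip_force': 0.0, 'grip_width': 0.08721907774397726}
```

Run:
```python
import cv2
a=cv2.imread('pics/top1.png')[160:340,200:440]; cv2.imwrite('pics/topc.png',cv2.resize(a,(800,600),interpolation=cv2.INTER_CUBIC))
a=cv2.imread('pics/side1.png')[190:340,210:410]; cv2.imwrite('pics/sidec.png',cv2.resize(a,(800,600),interpolation=cv2.INTER_CUBIC))
```

```text
(no output)
```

View pics/topc.png

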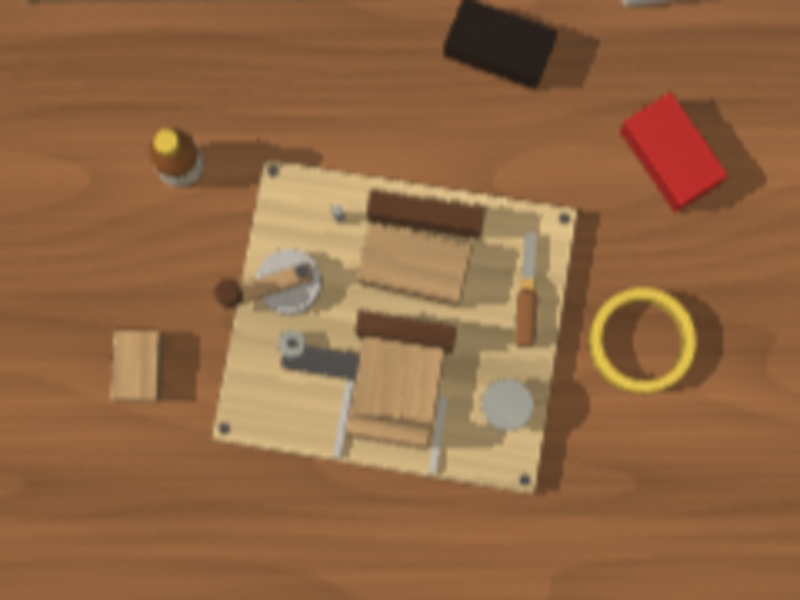

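View pics/sidec.png

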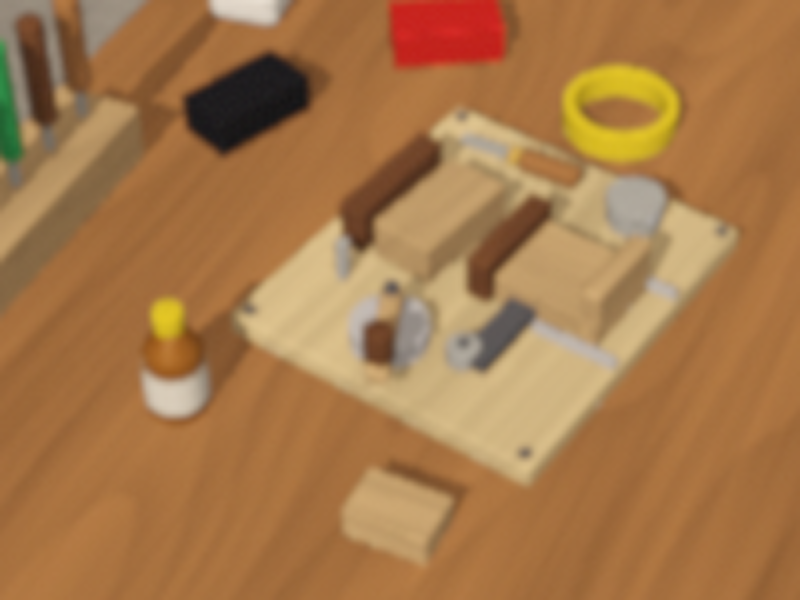

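The top crop shows the jig turned about -0.2 rad. The knob is at crop (228,292), the cam at (288,280), the roller at (291,343) and the fence at (425,212). The blank is the light block at (415,262), between jaw and fence. The black block at (500,42) and the red one at (672,150) are look-alikes and lie off the jig. Next I fit the jig pose.

```bash
cat >> h.py <<'E'
def J(yaw): return np.array([[np.cos(yaw),-np.sin(yaw)],[np.sin(yaw),np.cos(yaw)]])
def tool():
    from scipy.spatial.transform import Rotation as R
    o=robot.get_obs(); return o,o['position'],R.from_quat(o['tool_rot'])
def plan(target,phi):
    "shift in mm (tool axes) and turn about tool z in deg to reach target with tool x at world angle phi"
    from scipy.spatial.transform import Rotation as R
    o,p,r=tool()
    d=r.inv().apply(np.array(target)-p)*1e3
    Rt=R.from_matrix(np.array([[np.cos(phi),np.sin(phi),0],[np.sin(phi),-np.cos(phi),0],[0,0,-1.]]).T if 0 else np.column_stack([[np.cos(phi),np.sin(phi),0],[np.sin(phi),-np.cos(phi),0],[0,0,-1.]]))
    return np.round(d,1),np.round((r.inv()*Rt).as_rotvec(degrees=True),1)
E
cat > fit.py <<'E'
from h import *
from scipy.optimize import least_squares
obs=[]
for n in ('top','side'):
    c=shot(n)
    for t in ('fence_face','roller','push_face','cam_pivot','lever_knob'):
        for r in robot.tip_of(c,t):
            if r['p']>.3: obs.append((n,t,r['xyz'])) 
    if n=='top': ct=c
b=np.mean([ray(ct,(200+u/3.3333,160+v/3.3333),.018)[:2] for u,v in((272,170),(565,217),(525,480),(224,428))],0)
def model(x):
    o=x[:2];A=J(x[2]);s=x[3]
    f=lambda a,b:o+A@np.array([a,b])
    return dict(fence_face=f(.088,0),roller=f(-.0355+s,.095),push_face=f(-.105+s,0),cam_pivot=f(.03,.095),lever_knob=f(.03+.064*np.cos(x[4]),.095+.064*np.sin(x[4])),b=f(.005,.01))
def res(x):
    m=model(x);return np.concatenate([(m[t]-p[:2])/.004 for n,t,p in obs]+[(m['b']-b)/.003])
s=least_squares(res,[.556,-.048,-.2,.003,2.1],loss='soft_l1')
print(np.round(s.x,4)); m=model(s.x)
for n,t,p in obs: print(n,t,np.round((p[:2]-m[t])*1e3,1),round(p[2],3))
print('bolts',(b-m['b'])*1e3,{k:np.round(v,4) for k,v in m.items()})
np.save('jig.npy',s.x)
E
python3 fit.py
python3 - <<'E'
from h import *
x=np.load('jig.npy');A=J(x[2]);th=x[4]+.45
f=lambda th,off:x[:2]+A@(np.array([.03,.095])+.064*np.array([np.cos(th),np.sin(th)])+off*np.array([-np.sin(th),np.cos(th)]))
p=f(x[4],.046); print(p,plan([*p,.15],x[2]+x[4]))
E
```

```text
[ 0.5562 -0.0472 -0.189   0.0061  2.0906]
top fence_face [-2.1  1.3] 0.055
top roller [-1.   2.6] 0.032
top push_face [-0.5 -2.7] 0.049
top push_face [ 66.1 210.6] -0.002
top cam_pivot [ 1.1 -2.1] 0.052
top lever_knob [-2.   0.6] 0.067
side fence_face [-5.   0.3] 0.05
side roller [4.9 0.2] 0.033
side roller [-90.6 -80.8] 0.046
side push_face [-2.4 -2.7] 0.041
side cam_pivot [107.7 115.5] 0.002
side cam_pivot [ 0.  -2.3] 0.054
side lever_knob [0.9 2.1] 0.071
bolts [ 0.6336264  -1.23471836] {'fence_face': array([ 0.6427, -0.0638]), 'roller': array([0.5452, 0.0516]), 'push_face': array([ 0.4591, -0.0287]), 'cam_pivot': array([0.6036, 0.0404]), 'lever_knob': array([0.5828, 0.101 ]), 'b': array([ 0.563 , -0.0384])}
[0.53926778 0.0860144 ] (array([ 542.1, -559.8,   94.6]), array([  0.,  -0., -93.]))
```

Request:
move_arm(series="542 -560 45 0 0 -93; 542 -560 45 0 0 -93; 542 -560 45 0 0 -93; 542 -560 45 0 0 -93; 542 -560 45 0 0 -93; 542 -560 45 0 0 -93; 542 -560 45 0 0 -93; 542 -560 45 0 0 -93", jaw=0, newtons=30)

```text
time: 2.07
position: [0.329, -0.306, 0.2255]
tool_rot: [0.801, 0.598, 0.0, 0.0]
ft_force: [1.3, 0.0, 0.6]
grip_width: 0.0418
grip_force: 0.0
```

```bash
cat > go.py <<'E'
from h import *
import sys
x=np.load('jig.npy');A=J(x[2])
def f(th,off,rad=.064): return x[:2]+A@(np.array([.03,.095])+rad*np.array([np.cos(th),np.sin(th)])+off*np.array([-np.sin(th),np.cos(th)]))
z=float(sys.argv[1]); off=float(sys.argv[2]) if len(sys.argv)>2 else .046
o=robot.get_obs();print(o['time'],np.round(o['position'],4),np.round(o['q'],2),np.round(o['tool_rot'],3))
print(plan([*f(x[4],off),z],x[2]+x[4]))
E
python3 go.py .15
```

```text
2.0667 [ 0.329  -0.306   0.2255] [-1.    0.32  1.88  0.    0.94 -0.71] [0.801 0.598 0.    0.   ]
(array([435.5,  90.4,  75.4]), array([  0. ,   0. , -35.4]))
```

Request:
move_arm(series="435 90 60 0 0 -35; 435 90 60 0 0 -35; 435 90 60 0 0 -35; 435 90 60 0 0 -35; 435 90 60 0 0 -35; 435 90 60 0 0 -35; 435 90 60 0 0 -35; 435 90 60 0 0 -35")

```text
time: 2.73
position: [0.4868, -0.0152, 0.1807]
tool_rot: [0.586, 0.81, 0.0, 0.0]
ft_force: [0.2, -0.8, -0.1]
grip_width: 0.0005
grip_force: 0.0
```

```bash
python3 go.py .15
```

```text
2.7333 [ 0.4868 -0.0152  0.1807] [-0.26  0.44  1.84 -0.    0.86 -0.58] [0.586 0.81  0.    0.   ]
(array([79.8, 81.5, 30.7]), array([ 0. ,  0. , -0.7]))
```

Request:
move_arm(series="80 82 10 0 0 -0.7; 80 82 10 0 0 -0.7; 80 82 10 0 0 -0.7; 80 82 10 0 0 -0.7; 80 82 10 0 0 -0.7; 80 82 10 0 0 -0.7")

```text
time: 3.23
position: [0.5383, 0.0842, 0.1706]
tool_rot: [0.581, 0.814, -0.0, -0.0]
ft_force: [0.5, -0.8, -0.2]
grip_width: 0.0003
grip_force: 0.0
```

```bash
python3 go.py .083
python3 - <<'E'
from h import *
for n in ('top','side','wrist'):
    c=shot(n,n+'2.png')
    for t in ('lever_knob','cam_pivot'):
        for r in robot.tip_of(c,t)[:2]: print(n,t,np.round(r['xyz'],4),round(r['p'],2),np.round(px(c,r['xyz'])))
E
```

```text
3.2333 [0.5383 0.0842 0.1706] [-0.05  0.52  1.71 -0.    0.91 -0.38] [ 0.581  0.814 -0.    -0.   ]
(array([ 1.4,  1.6, 87.6]), array([-0.1,  0. ,  0. ]))
top lever_knob [ 0.493  -0.1347  0.0138] 0.5 [352. 281.]
top cam_pivot [0.6045 0.0399 0.0523] 0.68 [291. 241.]
side lever_knob [0.5837 0.102  0.0685] 0.88 [303. 276.]
side lever_knob [ 0.4845 -0.1303  0.0207] 0.24 [370. 246.]
side cam_pivot [0.6039 0.0393 0.0504] 0.95 [307. 263.]
wrist lever_knob [0.5826 0.1014 0.067 ] 0.89 [391. 247.]
```

View pics/wrist2.png

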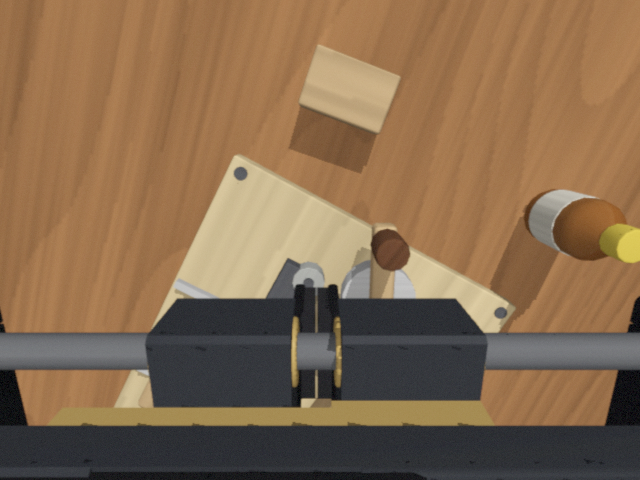

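The wrist view shows the knob at (390,248), right of the closed fingers at (317,295), and the pose agrees with the fit. I descend next.

Request:
move_arm(series="1 1 40 0 0 0; 1 1 70 0 0 0; 1 1 86 0 0 0; 1 1 87 0 0 0; 1 1 87 0 0 0")

```text
time: 4.1
position: [0.5389, 0.0855, 0.083]
tool_rot: [0.581, 0.814, -0.001, -0.001]
ft_force: [-0.2, 0.0, 0.6]
grip_width: 0.0006
grip_force: 0.0
```

Request:
move_arm(series="0 4 0 0 0 0; 0 8 0 0 0 0; 0 12 0 0 0 0; 0 16 0 0 0 0; 0 18 0 0 0 0; 0 20 0 0 0 0; 0 20 0 0 0 0; 0 20 0 0 0 0")

```text
time: 4.77
position: [0.5583, 0.0922, 0.0838]
tool_rot: [0.581, 0.814, -0.0, -0.0]
ft_force: [-0.4, -0.6, 0.0]
grip_width: 0.0007
grip_force: 0.0
```

```bash
python3 go.py .083 .026
```

```text
4.7667 [0.5583 0.0922 0.0838] [-0.03  0.68  1.71 -0.    0.75 -0.36] [ 0.581  0.814 -0.    -0.   ]
(array([ 0.3, -0. ,  0.8]), array([-0., -0., -0.]))
```

Request:
move_arm(series="2.0 5.7 0 0 0 5; 3.5 11.5 0 0 0 10; 4.5 17.5 0 0 0 15; 5.0 23.5 0 0 0 20; 5.0 29.5 0 0 0 25; 4.4 35.5 0 0 0 30; 3.3 41.4 0 0 0 35; 1.7 47.2 0 0 0 40")

```text
time: 5.43
position: [0.5999, 0.1094, 0.0833]
tool_rot: [0.826, 0.564, -0.002, -0.002]
ft_force: [-3.9, 0.1, 2.5]
grip_width: 0.0003
grip_force: 1.7
```

```bash
cat > chk.py <<'E'
from h import *
x=np.load('jig.npy');A=J(x[2]);piv=x[:2]+A@np.array([.03,.095])
o=robot.get_obs();print(o['time'],np.round(o['position'],4),np.round(o['q'],2),np.round(o['ft_force'],1))
_,p,r=tool();tx=r.as_matrix()[:,0];print('phi-yaw',np.arctan2(tx[1],tx[0])-x[2],'pivot in tool',np.round(r.inv().apply(np.array([*piv,.08])-p)*1e3,1))
for n in ('top','side','wrist'):
    c=shot(n)
    for t in ('lever_knob','cam_pivot'):
        for q in robot.tip_of(c,t)[:1]:
            d=A.T@(q['xyz'][:2]-piv); print(n,t,np.round(q['xyz'],4),round(q['p'],2),np.round(d*1e3,1),'ang',round(float(np.arctan2(d[1],d[0])),3))
E
python3 chk.py
```

```text
5.4333 [0.5999 0.1094 0.0833] [-0.    0.72  1.59  0.    0.84  0.37] [-3.9  0.1  2.5]
phi-yaw 1.3875378002790024 pivot in tool [-62.9  28.5   3.2]
top lever_knob [0.6146 0.1033 0.07  ] 0.76 [-1.  63.8] ang 1.586
top cam_pivot [0.6027 0.0389 0.0508] 0.76 [-0.6 -1.7] ang -1.896
side lever_knob [0.6202 0.1011 0.0683] 0.55 [ 4.9 62.7] ang 1.492
side cam_pivot [0.6221 0.1048 0.0681] 0.45 [ 6.1 66.7] ang 1.479
```

Request:
move_arm(series="2.0 5.7 0 0 0 5; 3.5 11.5 0 0 0 10; 4.5 17.5 0 0 0 15; 5.0 23.5 0 0 0 20; 5.0 29.5 0 0 0 25; 4.4 35.5 0 0 0 30; 3.3 41.4 0 0 0 35; 1.7 47.2 0 0 0 40")

```text
time: 6.55
position: [0.6461, 0.0943, 0.0834]
tool_rot: [0.969, 0.248, -0.001, -0.001]
ft_force: [-3.3, 2.4, -0.5]
grip_width: 0.0005
grip_force: 1.6
```

Request:
move_arm(series="2.0 5.7 0 0 0 5; 3.5 11.5 0 0 0 10; 4.5 17.5 0 0 0 15; 5.0 23.5 0 0 0 20; 5.0 29.5 0 0 0 25; 5.0 29.5 0 0 0 25; 5.0 29.5 0 0 0 25; 5.0 29.5 0 0 0 25")

```text
time: 7.22
position: [0.6664, 0.0701, 0.084]
tool_rot: [0.999, 0.035, 0.001, 0.0]
ft_force: [-0.1, -0.4, -0.8]
grip_width: 0.0002
grip_force: 0.0
```

```bash
python3 chk.py
```

```text
7.2167 [0.6664 0.0701 0.084 ] [-0.06  0.78  1.43 -0.    0.93  1.44] [-0.1 -0.4 -0.8]
phi-yaw 0.2595095731228846 pivot in tool [-64.8  25.1   3.9]
top lever_knob [0.6635 0.0516 0.0682] 0.66 [56.8 22.2] ang 0.373
top cam_pivot [0.6031 0.0383 0.0512] 0.74 [-0.1 -2.2] ang -1.595
side lever_knob [0.6677 0.0523 0.0682] 0.62 [60.8 23.7] ang 0.372
side cam_pivot [0.6038 0.0436 0.0503] 0.94 [-0.4  3.2] ang 1.684
```

Request:
move_arm(series="1.4 4 0 0 0 3.5; 2.7 8 0 0 0 7; 3.6 12 0 0 0 10.5; 4.4 16.2 0 0 0 14; 4.4 16.2 0 0 0 14; 4.4 16.2 0 0 0 14")

```text
time: 8.17
position: [0.6712, 0.0547, 0.0837]
tool_rot: [0.996, -0.087, -0.0, -0.0]
ft_force: [0.2, 1.7, 0.9]
grip_width: 0.0004
grip_force: 0.8
```

Request:
move_arm(series="0 -10 0 0 0 0; 0 -22 0 0 0 0; 0 -22 -30 0 0 0; 0 -22 -60 0 0 0; -40 -22 -90 0 0 0; -75 -22 -110 0 0 0; -75 -22 -110 0 0 0; -75 -22 -110 0 0 0")

```text
time: 8.83
position: [0.5999, 0.0909, 0.1958]
tool_rot: [0.996, -0.087, 0.001, -0.0]
ft_force: [1.4, 0.3, -0.2]
grip_width: 0.0009
grip_force: 0.0
```

```bash
python3 chk.py; python3 -c "
from h import *
shot('wrist','wrist3.png')"
```

```text
8.8333 [0.5999 0.0909 0.1958] [-0.03  0.56  1.53 -0.    1.05  1.71] [ 1.4  0.3 -0.2]
phi-yaw 0.015547902489020299 pivot in tool [ 12.1  49.1 115.8]
top lever_knob [0.6638 0.0344 0.0657] 0.44 [60.3  5.4] ang 0.089
top cam_pivot [0.6038 0.0393 0.052 ] 0.86 [ 0.4 -1.1] ang -1.171
side lever_knob [0.6673 0.0354 0.0675] 0.72 [63.5  7. ] ang 0.11
side cam_pivot [0.6039 0.0397 0.0484] 0.95 [ 0.5 -0.6] ang -0.943
wrist lever_knob [0.6644 0.0365 0.0661] 0.89 [60.5  7.6] ang 0.125
wrist cam_pivot [0.6016 0.0393 0.0514] 0.65 [-1.7 -1.5] ang -2.432
```

View pics/wrist3.png

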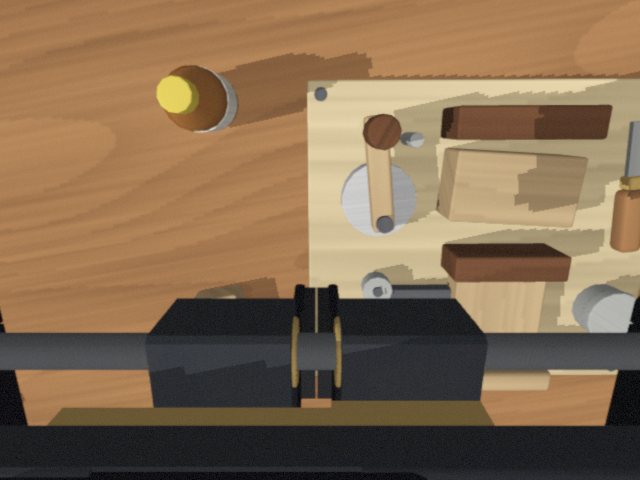

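The wrist view shows the lever from the pivot bolt (385,225) to the knob (382,132), still leaning a little left. The stop pin is at (412,140), right of the bar. I measure the exact angle from the bar edges.

```bash
cat > lev.py <<'E'
from h import *
import sys
c=shot('wrist',sys.argv[1]); im=c['img']; x=np.load('jig.npy')
g=cv2.cvtColor(im,cv2.COLOR_RGB2GRAY)
def wang(a,b,z): d=ray(c,b,z)-ray(c,a,z); return np.arctan2(d[1],d[0])
# subpixel edges via LSD
l=cv2.createLineSegmentDetector().detect(g)[0][:,0]
for s in l:
    L=np.hypot(s[2]-s[0],s[3]-s[1])
    if L>28 and s[1]<290 and s[0]>300 and s[0]<630:
        a,b=s[:2],s[2:]
        print(np.round(s),round(L),[round(((wang(a,b,z)-x[2]+np.pi/4)%(np.pi/2))-np.pi/4,3) for z in(.018,.055)])
E
python3 lev.py w4.png
python3 -c "
import cv2
a=cv2.imread('pics/w4.png')[90:250,300:513];cv2.imwrite('pics/w4c.png',cv2.resize(a,(799,600),interpolation=cv2.INTER_CUBIC))"
```

```text
[306. 288. 333. 285.] 28 [np.float64(0.148), np.float64(0.148)]
[604. 139. 441. 139.] 164 [np.float64(0.011), np.float64(0.011)]
[444. 107. 487. 104.] 43 [np.float64(0.076), np.float64(0.076)]
[487. 104. 609. 104.] 123 [np.float64(0.014), np.float64(0.014)]
[448. 242. 543. 243.] 95 [np.float64(0.008), np.float64(0.008)]
[542. 242. 569. 256.] 30 [np.float64(-0.434), np.float64(-0.434)]
[306.  93. 309. 284.] 191 [np.float64(0.016), np.float64(0.016)]
[609. 244. 614. 192.] 53 [np.float64(0.116), np.float64(0.116)]
[314. 289. 314. 332.] 43 [np.float64(0.009), np.float64(0.009)]
[562. 281. 456. 281.] 106 [np.float64(0.018), np.float64(0.018)]
[612. 105. 606. 136.] 32 [np.float64(0.016), np.float64(0.016)]
[584. 287. 617. 279.] 34 [np.float64(0.289), np.float64(0.289)]
[392. 284. 447. 284.] 55 [np.float64(0.008), np.float64(0.008)]
[367. 272. 394. 264.] 29 [np.float64(0.324), np.float64(0.324)]
[623. 176. 629. 121.] 55 [np.float64(0.118), np.float64(0.118)]
[435. 208. 444. 147.] 62 [np.float64(-0.059), np.float64(-0.059)]
[474. 148. 586. 155.] 112 [np.float64(-0.056), np.float64(-0.056)]
[
[... 652 characters left out ...]
387. 152.] 60 [np.float64(0.119), np.float64(0.119)]
[302. 111. 230. 127.] 73 [np.float64(0.224), np.float64(0.224)]
[458. 153. 448. 217.] 65 [np.float64(-0.046), np.float64(-0.046)]
[567. 256. 454. 257.] 112 [np.float64(0.019), np.float64(0.019)]
[569. 227. 448. 221.] 121 [np.float64(-0.04), np.float64(-0.04)]
[324.  59. 356.  51.] 32 [np.float64(0.225), np.float64(0.225)]
[367. 147. 373. 219.] 73 [np.float64(0.128), np.float64(0.128)]
[579. 158. 538. 155.] 41 [np.float64(-0.065), np.float64(-0.065)]
[585. 172. 578. 202.] 31 [np.float64(-0.043), np.float64(-0.043)]
[391. 167. 394. 211.] 44 [np.float64(0.129), np.float64(0.129)]
[623. 211. 618. 248.] 38 [np.float64(0.101), np.float64(0.101)]
```

View pics/w4c.png

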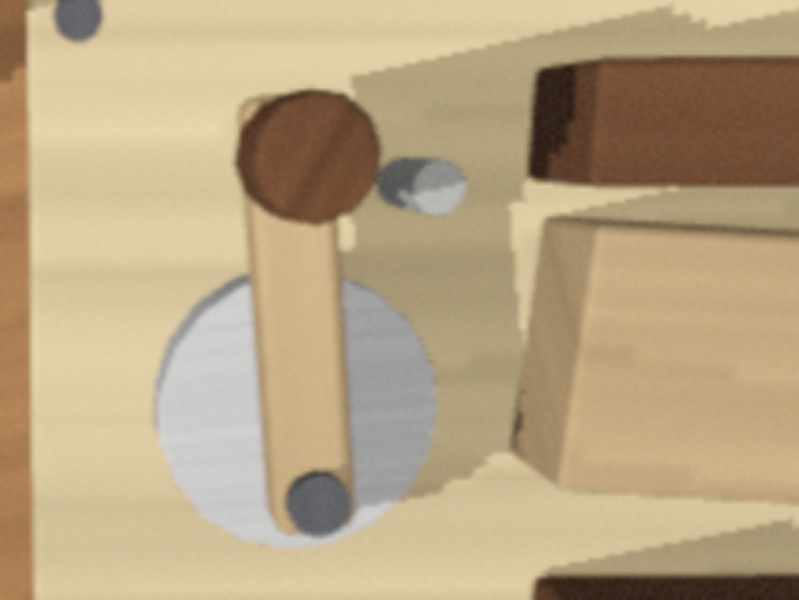

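Every jig line reads +0.013 against the fitted yaw, so the jig yaw is about -0.176. The bar edges read 0.125, which puts the cam at about 0.11. The knob needs roughly 7 mm more.

Request:
move_arm(series="40 5 0 0 0 0; 75 5 20 0 0 0; 75 5 60 0 0 0; 75 5 95 0 0 0; 75 5 110 0 0 0; 75 12 110 0 0 0; 75 18 110 0 0 0; 75 18 110 0 0 0")

```text
time: 10.05
position: [0.673, 0.0567, 0.0851]
tool_rot: [0.996, -0.088, 0.001, 0.0]
ft_force: [0.4, 0.6, 0.1]
grip_width: 0.0006
grip_force: 0.0
```

Request:
move_arm(series="0 3 0 0 0 0; 0 6 0 0 0 0; 0 8.5 0 0 0 0; 0 10.5 0 0 0 0; 0 10.5 0 0 0 0; 0 10.5 0 0 0 0; 0 10.5 0 0 0 0")

```text
time: 10.63
position: [0.6702, 0.0482, 0.0841]
tool_rot: [0.996, -0.088, 0.0, -0.0]
ft_force: [2.4, 2.5, 1.8]
grip_width: 0.0001
grip_force: 1.6
```

Run:
```python
from h import *
d=robot.get_obs();print(d['position'],d['ft_force'],d['time'])
p=np.array([.6700,.0477,d['position'][2]]);print(plan(p,-.174))
```

```text
[0.67015246 0.0482181  0.08408928] [2.36549491 2.49620132 1.82355763] 10.6333
(array([-0.1,  0.5, -0. ]), array([-0. , -0. , -0.1]))
```

Request:
move_arm(series="0 0.5 0 0 0 0; 0 0.5 0 0 0 0; 0 -10 0 0 0 0; 0 -22 0 0 0 0; 0 -22 -40 0 0 0; -35 -22 -75 0 0 0; -75 -22 -110 0 0 0; -75 -22 -110 0 0 0")

```text
time: 11.3
position: [0.597, 0.0842, 0.1958]
tool_rot: [0.996, -0.087, -0.001, 0.0]
ft_force: [0.0, -0.4, -0.0]
grip_width: 0.0004
grip_force: 0.0
```

```bash
python3 lev.py w5.png | grep -E "^\[(3[6-9]|60|44|48|30|45|56)"; python3 chk.py
```

```text
[454.  99. 599.  99.] 145 [np.float64(0.014), np.float64(0.014)]
[602. 100. 596. 131.] 31 [np.float64(0.012), np.float64(0.012)]
[384. 278. 439. 278.] 55 [np.float64(0.013), np.float64(0.013)]
[600. 239. 605. 190.] 49 [np.float64(0.117), np.float64(0.117)]
[459. 142. 576. 150.] 117 [np.float64(-0.054), np.float64(-0.054)]
[362. 219. 364. 161.] 59 [np.float64(0.012), np.float64(0.012)]
[384. 206. 387. 144.] 61 [np.float64(0.01), np.float64(0.01)]
[561. 221. 439. 215.] 121 [np.float64(-0.042), np.float64(-0.042)]
[449. 147. 440. 212.] 66 [np.float64(-0.045), np.float64(-0.045)]
[368. 139. 365. 212.] 73 [np.float64(0.016), np.float64(0.016)]
[390. 162. 388. 194.] 33 [np.float64(0.009), np.float64(0.009)]
11.35 [0.5957 0.0848 0.1973] [-0.04  0.55  1.54 -0.    1.05  1.7 ] [-1.5  0.2  1.5]
phi-yaw 0.015322660276423927 pivot in tool [ 15.6  42.2 117.3]
top lever_knob [0.665  0.0284 0.0704] 0.6 [62.6 -0.3] ang -0.004
top cam_pivot [0.6038 0.0389 0.0535] 0.82 [ 0.5 -1.5] ang -1.226
side lever_knob [0.666  0.0319 0.0657] 0.6 [62.9  3.4] ang 0.053
side cam_pivot [0.6046 0.0381 0.0502] 0.71 [ 1.5 -2.1] ang -0.961
wrist lever_knob [0.6609 0.0282 0.0679] 0.58 [58.6 -1.2] ang -0.021
wrist cam_pivot [0.603  0.0416 0.0507] 0.9 [-0.8  1.1] ang 2.204
```

The lever reads 0.012 against 0.013 for the jig lines, so the cam is at about 0. Now I move behind the push plate.

```bash
cat > pp.py <<'E'
from h import *
yaw=-.176;u=np.array([np.cos(yaw),np.sin(yaw)])
o=robot.get_obs();print(o['time'],np.round(o['position'],4),np.round(o['q'],2),np.round(o['ft_force'],1))
for off in(.035,.0095): print(off,plan([*(np.array([.4585,-.0297])-off*u),.057],yaw))
E
python3 pp.py
```

```text
11.8 [0.6003 0.0825 0.1924] [-0.05  0.56  1.53 -0.    1.05  1.7 ] [-0.5  0.4 -0.3]
0.035 (array([-154.7,  135.3,  135.7]), array([ 0. ,  0.1, -0. ]))
0.0095 (array([-129.2,  135.3,  135.7]), array([ 0. ,  0.1, -0. ]))
```

Request:
move_arm(series="-38 0 0 0 0 0; -75 10 0 0 0 0; -110 30 0 0 0 0; -140 60 0 0 0 0; -155 95 10 0 0 0; -155 120 30 0 0 0; -155 135 50 0 0 0; -155 135 50 0 0 0")

```text
time: 12.47
position: [0.4222, -0.025, 0.1414]
tool_rot: [0.996, -0.09, -0.003, -0.0]
ft_force: [0.0, 0.9, -0.4]
grip_width: 0.0003
grip_force: 0.0
```

```bash
python3 pp.py
python3 - <<'E'
from h import *
for n in ('wrist','side'):
    c=shot(n,n+'6.png')
    for t in ('push_face','fence_face'):
        for q in robot.tip_of(c,t)[:1]: print(n,t,np.round(q['xyz'],4),round(q['p'],2))
E
```

```text
12.4667 [ 0.4222 -0.025   0.1414] [-0.32  0.45  2.02 -0.    0.67  1.43] [ 0.   0.9 -0.4]
0.035 (array([ 2. , -1.7, 84.4]), array([-0. ,  0.3, -0.2]))
0.0095 (array([27.5, -1.8, 84.2]), array([-0. ,  0.3, -0.2]))
wrist push_face [ 0.4589 -0.0289  0.0433] 0.72
side push_face [ 0.4555 -0.0282  0.0438] 0.81
side fence_face [ 0.6387 -0.0634  0.0495] 0.64
```

View pics/wrist6.png

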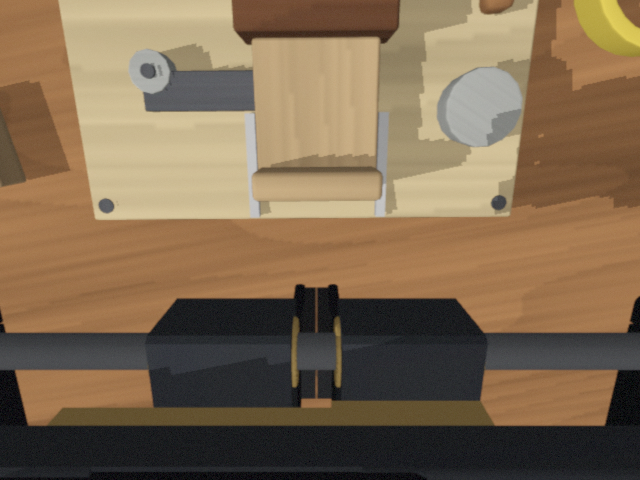

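The fingers, at column 317, line up with the middle of the push plate, also at 317. I descend and push.

Request:
move_arm(series="1 -1.5 40 0 0 0; 1 -1.5 70 0 0 0; 1 -1.5 84 0 0 0; 1 -1.5 84 0 0 0; 8 -1.5 84 0 0 0; 16 -1.5 84 0 0 0; 22 -1.5 84 0 0 0; 22 -1.5 84 0 0 0")

```text
time: 13.43
position: [0.4491, -0.0261, 0.0611]
tool_rot: [0.996, -0.088, 0.003, 0.001]
ft_force: [-0.7, 0.5, -0.1]
grip_width: 0.0007
grip_force: 0.0
```

Request:
move_arm(series="3 0 0 0 0 0; 6 0 0 0 0 0; 9 0 0 0 0 0; 12 0 0 0 0 0; 15 0 0 0 0 0; 18 0 0 0 0 0; 20 0 0 0 0 0; 20 0 0 0 0 0")

```text
time: 14.1
position: [0.4661, -0.0289, 0.0596]
tool_rot: [0.996, -0.088, 0.0, -0.0]
ft_force: [-1.0, 2.0, 1.7]
grip_width: -0.0
grip_force: 1.0
```

```bash
python3 pp.py
```

```text
14.1 [ 0.4661 -0.0289  0.0596] [-0.3   0.66  1.97  0.    0.52  1.44] [-1.   2.   1.7]
0.035 (array([-42.4,   2.2,   2.6]), array([-0., -0., -0.]))
0.0095 (array([-16.9,   2.2,   2.6]), array([-0., -0., -0.]))
```

Request:
move_arm(series="2 1 1 0 0 0; 4 1 1 0 0 0; 6 1 1 0 0 0; 8 1 1 0 0 0; 9 1 1 0 0 0; 10 1 1 0 0 0; 10 1 1 0 0 0; 10 1 1 0 0 0")

```text
time: 14.77
position: [0.475, -0.0315, 0.0585]
tool_rot: [0.996, -0.088, -0.0, -0.0]
ft_force: [-2.5, 1.9, -2.1]
grip_width: 0.0003
grip_force: 1.6
```

Request:
move_arm(series="0.7 0 0 0 0 0; 1.4 0 0 0 0 0; 2 0 0 0 0 0; 2.6 0 0 0 0 0; 3.2 0 0 0 0 0; 3.2 0 0 0 0 0")

```text
time: 15.27
position: [0.4785, -0.0322, 0.0587]
tool_rot: [0.996, -0.088, 0.0, 0.0]
ft_force: [-2.1, 1.9, -2.7]
grip_width: 0.0005
grip_force: 1.7
```

Request:
move_arm(series="0.6 0 0 0 0 0; 1.2 0 0 0 0 0; 1.8 0 0 0 0 0; 2.0 0 0 0 0 0; 2.0 0 0 0 0 0")

```text
time: 15.68
position: [0.4804, -0.0326, 0.0587]
tool_rot: [0.996, -0.088, 0.0, 0.0]
ft_force: [-4.0, 1.3, -1.8]
grip_width: 0.0006
grip_force: 1.7
```

Request:
move_arm(series="0.5 0 0 0 0 0; 1 0 0 0 0 0; 1.5 0 0 0 0 0; 1.5 0 0 0 0 0; 1.5 0 0 0 0 0")

```text
time: 16.1
position: [0.4806, -0.0326, 0.0587]
tool_rot: [0.996, -0.088, -0.001, -0.0]
ft_force: [-4.9, 1.0, -1.3]
grip_width: 0.0003
grip_force: 2.8
```

```bash
python3 pp.py
python3 - <<'E'
from h import *
c=shot('top','top7.png');d=shot('side','side7.png')
a=cv2.resize(c['img'][200:300,260:360],(400,400),interpolation=cv2.INTER_CUBIC)
b=cv2.resize(d['img'][210:310,280:380],(400,400),interpolation=cv2.INTER_CUBIC)
cv2.imwrite('pics/m7.png',np.hstack([a,b])[:,:,::-1])
E
```

```text
16.1 [ 0.4806 -0.0326  0.0587] [-0.3   0.67  1.93 -0.    0.55  1.45] [-4.9  1.  -1.3]
0.035 (array([-57.3,   1. ,   1.9]), array([-0. ,  0.1,  0. ]))
0.0095 (array([-31.8,   1. ,   1.8]), array([-0. ,  0.1,  0. ]))
```

View pics/m7.png

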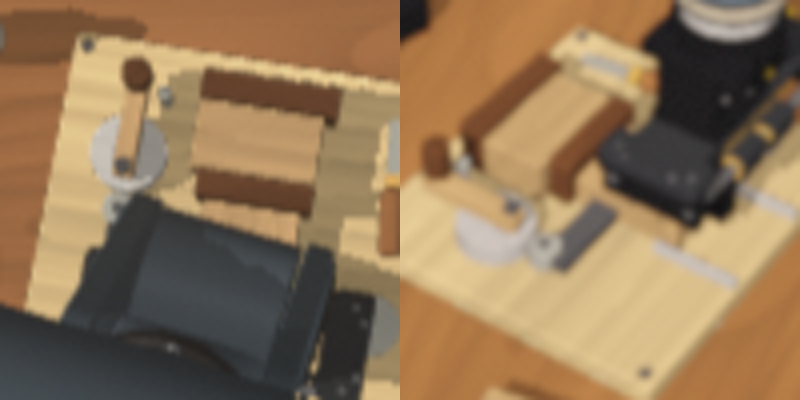

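Both views show the block between jaw and fence with no gap visible, and the lever straight. The slide has stalled at about 0.038. I add a little force to seat it, then check from above.

Request:
move_arm(series="0.7 0 0 0 0 0; 1.4 0 0 0 0 0; 2 0 0 0 0 0; 2.5 0 0 0 0 0; 3 0 0 0 0 0; 3 0 0 0 0 0; 3 0 0 0 0 0; 3 0 0 0 0 0")

```text
time: 16.87
position: [0.4807, -0.0326, 0.0587]
tool_rot: [0.996, -0.088, -0.004, -0.0]
ft_force: [-10.6, 0.2, 3.8]
grip_width: 0.0004
grip_force: 5.1
```

Firm stall: 10 N and no travel. I back off and look.

Request:
move_arm(series="-3 0 0 0 0 0; -12 0 0 0 0 0; -28 0 0 0 0 0; -28 0 -30 0 0 0; -28 0 -65 0 0 0; 0 -10 -100 0 0 0; 30 -30 -125 0 0 0; 30 -30 -125 0 0 0")

```text
time: 17.53
position: [0.5305, -0.01, 0.1906]
tool_rot: [0.996, -0.088, 0.013, 0.001]
ft_force: [1.0, -0.7, 1.3]
grip_width: 0.0005
grip_force: 0.0
```

Request:
move_arm(series="30 -20 0 0 0 0; 60 -40 0 0 0 0; 90 -50 0 0 0 0; 90 -50 0 0 0 0; 90 -50 0 0 0 0")

```text
time: 17.95
position: [0.6196, 0.0244, 0.184]
tool_rot: [0.996, -0.087, 0.003, 0.0]
ft_force: [-0.2, 0.0, -0.2]
grip_width: 0.0006
grip_force: 0.0
```

```bash
python3 lev.py wrist8.png; python3 pp.py | head -1
```

```text
[369. 256. 489. 254.] 120 [np.float64(0.023), np.float64(0.023)]
[374. 283. 366. 255.] 30 [np.float64(0.287), np.float64(0.287)]
[364. 149. 514. 150.] 150 [np.float64(0.01), np.float64(0.01)]
[545. 202. 546. 164.] 38 [np.float64(0.147), np.float64(0.147)]
[341. 286. 376. 286.] 35 [np.float64(0.011), np.float64(0.011)]
[491. 283. 377. 283.] 114 [np.float64(0.017), np.float64(0.017)]
[603. 121. 228. 123.] 375 [np.float64(0.017), np.float64(0.017)]
[513. 186. 366. 187.] 148 [np.float64(0.016), np.float64(0.016)]
[535. 284. 538. 233.] 52 [np.float64(0.109), np.float64(0.109)]
[519. 154. 515. 183.] 29 [np.float64(0.009), np.float64(0.009)]
[566. 234. 562. 289.] 55 [np.float64(0.113), np.float64(0.113)]
[360. 142. 405. 132.] 46 [np.float64(0.218), np.float64(0.218)]
[532. 253. 501. 258.] 31 [np.float64(0.218), np.float64(0.218)]
[308. 256. 308. 198.] 58 [np.float64(0.007), np.float64(0.007)]
[550. 166. 549. 201.] 35 [np.float64(0.131), np.float64(0.131)]
[577. 236. 576. 268.] 33 [np.float64(0.169), np.float64(0.169)]
[598.  85. 628.  79.] 31 [np.float64(0.221), np.float64(0.221)]
[514. 154. 368. 154.] 146 [np.float64(0.015), np.float64(0.015)]
[366. 189. 364. 248.] 59 [np.float64(0.018), np.float64(0.018)]
[620. 217. 602. 243.] 32 [np.float64(-0.41), np.float64(-0.41)]
[489. 259. 376. 259.] 114 [np.float64(0.015), np.float64(0.015)]
[489. 251. 496. 189.] 62 [np.float64(0.02), np.float64(0.02)]
[311. 209. 311. 258.] 49 [np.float64(0.01), np.float64(0.01)]
[564. 164. 562. 199.] 35 [np.float64(0.116), np.float64(0.116)]
[559. 287. 562. 239.] 48 [np.float64(0.118), np.float64(0.118)]
[544. 249. 542. 288.] 39 [np.float64(0.121), np.float64(0.121)]
18.0 [0.6176 0.0243 0.1836] [-0.14  0.59  1.51 -0.    1.04  1.61] [-0.6  0.   0.3]
```

View pics/wrist8.png

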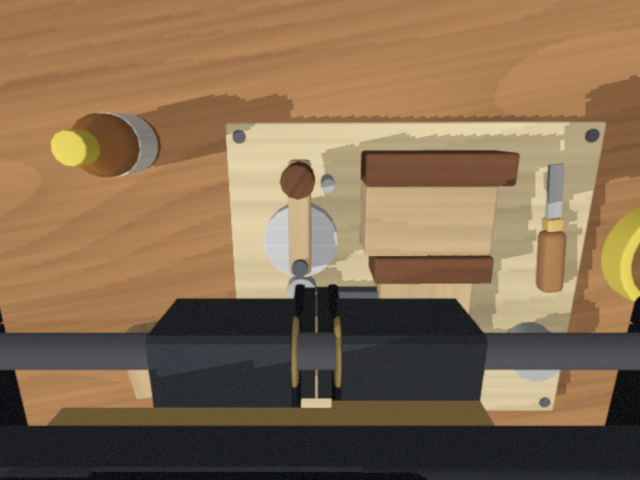

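The wrist view shows the block at (430,222), square between fence and jaw. Its edges read 0.015–0.020 against about 0.015 for the jig lines. The lever is straight at (300,220), and the gripper stands well above everything.

```bash
python3 -c "
from rig import robot
print(robot.hand_in())"
```

```text
the job is handed in; nothing more can be done
None
```

The job is handed in: the lever points straight away from the roller, the jaw then closed on the block until it lay flat against the fence, and the arm finished clear of everything at about 18 s of the 54 s allowed.

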